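# Clamp the glued shoe sole

### The arm

A 7-joint arm with a two-finger parallel gripper is mounted at the origin on the work surface. World frame = base frame: x ahead of the robot, y to its left, z up, the work surface at z = 0. Lengths are in m, angles in rad, forces in N, time in s.
With the tool pointing down it reaches from about 0.4 to 0.9 m from the base axis. Payload 5.6 kg.
Tool frame: the origin (TCP) lies between the finger pads; the fingertips stand 17 mm ahead of it and the grasp point (between the pads) lies 2 mm behind it (ctrl.nose_length is the distance from the TCP to the fingertips, in m); x points along the fingers, y is the direction in which the jaws open and shut, and the axes are right-handed (so a half turn about x gives the same grasp; the last joint's range is limited). The gripper opens to 92 mm and grips with 3 to 60 N. Pads are 20 mm wide; open, the fingers measure 128 mm over their backs; the gripper's body (75 mm by 189 mm) begins 69 mm behind the grasp point.
Start: joints at [1.164, 0.468, -0.012, 1.603, 0.006, 1.071, -0.056], TCP at [0.231, -0.607, 0.232] pointing down, gripper open.
Joint ranges: [-2.53, 2.53], [-0.31, 2.02], [-1.57, 1.55], [0.28, 2.44], [-1.29, 4.43], [0.15, 1.84], [-2.92, 2.92]. Speed limits (rad/s): [2.57, 2.57, 3.14, 3.14, 3.14, 3.14, 3.14].

### API

Orientations are given as [roll, pitch, yaw] about the fixed x, y, z axes, in that order (R = Rz(yaw) Ry(pitch) Rx(roll)).
In Python, from cell import ctrl gives the robot as it stands. The module is installed in compiled form; this text tells all that it offers.
- The arm moves only by the tool carry_out, never from a script. Its argument "plan" is a list of rows, each a list of 7 numbers: the turn, a rotation vector about the world's x, y, z in degrees, then the shift along the world's x, y, z in mm, then the closure in counts, from 0 (fully open) to 255 (shut). In form: [[ax, ay, az, x, y, z, jaw], ...]. A call has 1 to 20 rows; each row is the pose to reach, as a shift and turn from the pose commanded when the call began; what a row does not reach only later rows make up. A row lasts 1/8 s, in which the tool goes at most 62.5 mm and 10.7 degrees, less where a joint would pass 70% of its speed; a pose out of reach is approached as far as the arm can. A call with a gripper value outside its range is refused whole. The fingers move at their own pace and stop on an object; the grip force is fixed at half the most. Time passes only in rows, so rows that repeat a pose let the fingers close. It gives the time, the measured TCP pose, the force and the opening at its end, in the units of the state.
- ctrl.observe(): the state, without advancing time (a new reading comes with each control period).
- ctrl.snapshot(name): name is "scene" or "side" or "wrist"; returns a dict with "img" (400x640x3 uint8, blue, green, red), "fov_y" (degrees; the focal length in pixels is half the picture's height over the tangent of half this angle, whatever the lens; pixels are square), "cx", "cy" (the principal point, pixels), "dist" ([k1, k2, p1, p2, k3] as OpenCV has them; the pictures are not rectified), "R" (3x3) and "t" (3): a world point X has camera coordinates R X + t; the wrist camera has in their place "tool_from_camera" (4x4, takes a point from camera to tool coordinates, whose origin is the TCP and whose axes are the tool frame's). Camera axes: x right, y down, z forward; pixel columns grow to the right and rows downward; lengths in m; the calibration is good to about 2 mm. A picture is of the moment at which its call begins: read the wrist's pose just before it. There is no depth.
- ctrl.sign_off(): hands the job in, once; it reports no verdict.
The state is a dict: "time": time; "q": joint angles; "joint_vel": joint speeds; "joint_torque": joint torques, N m; "eef_pos": TCP position; "eef_rot": TCP orientation; "ft_force": force on the tool from outside, world axes, zero at the start; "torque": the same for the moment, N m; "gripper_width": finger opening in m.
Only numpy, scipy, OpenCV 4.12 (cv2) and the standard library are available. Lean on these libraries where they do the work, as an engineer would, in place of code of your own. Each camera call takes 0.05 s, during which the arm holds its last target. There are 200 camera calls.

### The job

The glued sole standing in the wooden jig needs clamping while it sets. Lift the red chest's lid by its front tab until its springs carry it fully open and hold it there untouched; then take the orange spring clamp off the rail inside and clip it upright over the sole's top edge, centred on the yellow mark with the jaws well down over the edge. Let go, leave the lid open, and leave the tin, the jar, the polishing wheel and the brush where they are.

Things in the scene. Friction and masses are not known exactly. Their poses are not given: they have to be found in the camera images.
- lid_tab (a point): Grip point at the centre of the black tab on the front (robot side) of the red chest's lid. The tab is 40 mm wide (along the chest's y), 14 mm thick and stands 45 mm out from the lid's front edge; this point is 26 mm out from that edge, 206 mm from the hinge line. There is free air below and beside the tab.
- lid_hinge (a point): Middle of the lid's hinge line, on the chest's far top edge (130 mm above the table). Axes turn with the lid: y along the hinge line; with the lid shut x points away from the front tab and z up.
- lid (a joint): Lid angle, rad: 0 shut, 1.75 fully open (leaning back past upright). Lid 0.8 kg, mostly carried by sprung hinges: 1 to 2 N upward at the tab lifts it. Left below about 0.5 rad it sinks shut; above about 0.7 rad the springs raise it by themselves to 1.75 in about two seconds and hold it.
- chest: Red open-topped metal chest, fixed, 180 (x) x 270 (y) x 130 (z) mm, 6 mm walls and floor; origin under its centre; front faces its -x. Inside, a wooden rail 10 mm thick and 160 mm long, along the chest's x at y = +40 mm, top edge 45 mm above the chest's underside. The clamp is parked astride it.
- clamp_pivot (a point): Hinge pin of the spring clamp with orange handles, on its middle plane, 45 mm above the jaw tips. Clamp: 102 mm tall, 24 mm wide along x, handles up (z), jaws down; jaws and handles move along y. Mass about 0.1 kg. The axes are those of its +y arm, which leans by half of joint clamp_arm when pinched.
- clamp_grip (a point): Point between the orange handles, 40 mm above the hinge pin, on the +y arm's frame. Handles run up to 57 mm above the pin and splay in a V: 52 mm over their outsides at the top, 28 mm at the pin. Pinched along y here, they close to 27 mm (parallel, against a stop); the jaw tips then gape 30 mm. The spring pushes back with up to 14 N: pinch with 20 to 30 N and keep pinching while carrying.
- clamp_jaws (a point): Point at the jaw tips' height, midway between the jaws when they are 10 mm apart; fixed to the +y arm, 45 mm below the pin along that arm's z. The rubber jaw pads are 20 mm tall, from the tips up, and 24 mm wide; a board can enter at most 38 mm between the jaws. On the rail the tips are 20 mm below its top edge; on letting go the clamp may ride up some 5 mm.
- clamp_arm (a joint): Opening of the clamp, rad: 0 with the jaws parallel, 10 mm apart (as on the rail; about 0.02 on the 11 mm sole); 0.44 fully pinched; -0.12 shut on nothing.
- jig: Fixed wooden stand, base board 250 (x) x 160 (y) x 14 mm, origin under its centre. In its slotted holder (40 mm high) a shoe sole of black and cork layers, 11 mm thick, 225 mm long, stands on its side, 100 mm above the table at its straight top edge, which runs along the jig's x from -75 to +75 mm.
- mark_top (a point): Centre, on the sole's top edge, of the yellow mark that wraps over it: 30 mm long along the edge, reaching 22 mm down both faces. x along the edge, y across the sole, z up.
- tin: Bystander, leave alone: small lidded steel tin standing inside the chest, 48 mm across, 60 mm tall; origin under its centre.
- jar: Bystander, leave alone: small amber glue jar standing on the jig's base board, 48 mm across, 65 mm tall; origin under its centre.
- wheel: Bystander, leave alone: grey polishing wheel lying flat, 116 mm across, 30 mm thick; origin under its centre.
- brush: Bystander, leave alone: brush lying on the table.

How it is judged:
On the way:
1. the lid stands fully open, held by its springs, nothing of the robot touching it (value of joint lid above 1.5 rad and contact force between lid and the arm below 0.2 N and contact force between lid and the fingers below 0.2 N), for 0.2 s.
At the end, for the whole second after the job is handed in: Lid still open (over 1.5 rad). Clamp released, at rest and biting the sole (over 3 N): pin within 18 mm of the mark along the edge and 12 mm across, jaw tips 8 to 45 mm below the top edge and within 8 mm of the sole's middle, upright and in line with the edge within 0.25 rad (value of joint lid above 1.5 rad and x of clamp_pivot in the frame of mark_top between -0.018 and 0.018 m and y of clamp_pivot in the frame of mark_top between -0.012 and 0.012 m and y of clamp_jaws in the frame of mark_top between -0.008 and 0.008 m and z of clamp_jaws in the frame of mark_top between -0.045 and -0.008 m and angle between the x axis of clamp_pivot and the x axis of mark_top, either way round below 0.25 rad and angle between clamp_pivot's own z axis and vertical below 0.25 rad and value of joint clamp_arm between -0.06 and 0.12 rad and contact force between clamp and jig above 3 N and linear speed of clamp below 0.02 m/s); the robot touches nothing.
It fails at once if a bystander is pushed more than 50 mm from its place (distance of any of tin, jar, wheel, brush from where it was at the start of the episode above 0.05 m).
It fails at once if the jar on the jig or the tin in the chest is tipped over (angle between any of jar, tin's own z axis and vertical above 0.6 rad).
It also fails if it takes over 58 s, if anything falls off the work surface, if the arm or the gripper's body presses on something with over 40 N, if the wrist force passes 120 N, or if a joint passes its speed limit or range.

## Working session

There is one attempt and no reset: what is moved stays moved. The work goes in short steps, Python scripts to look and compute and a tool call to move; the robot and the scene stay as the last step left them, time stands still between calls to the robot, and variables do not carry over. Pictures are saved under pics/ and viewed, about 8 in all and at most 12, crops included, and the job is handed in when it is done.

Besides the shell and the picture viewer there is one more tool, called as name([rows], argument=value, ...), one row to a line, values as JSON. carry_out: Moves the arm, as the interface text tells. Its arguments: {"type":"object","properties":{"plan":{"type":"array"}},"required":["plan"]}

```bash
mkdir -p pics; ls; cat > h.py <<'E'
import numpy as np, cv2
from cell import ctrl
def snap(n):
    s=ctrl.snapshot(n); s['f']=200/np.tan(np.radians(s['fov_y'])/2); 
    s['K']=np.array([[s['f'],0,s['cx']],[0,s['f'],s['cy']],[0,0,1]]); s['dist']=np.array(s['dist'],float)
    if n=='wrist':
        o=ctrl.observe(); T=np.eye(4); T[:3,:3]=rot(o['eef_rot']); T[:3,3]=o['eef_pos']
        W=T@np.array(s['tool_from_camera']); Wi=np.linalg.inv(W); s['R']=Wi[:3,:3]; s['t']=Wi[:3,3]
    s['R']=np.array(s['R']);s['t']=np.array(s['t'])
    return s
def rot(r):
    from scipy.spatial.transform import Rotation as Ro
    return Ro.from_euler('xyz',r).as_matrix()
def ray(s,p):
    u=cv2.undistortPoints(np.array([[p]],float),s['K'],s['dist'])[0,0]
    d=s['R'].T@np.array([u[0],u[1],1]); return -s['R'].T@s['t'], d/np.linalg.norm(d)
def plane(s,p,z):
    c,d=ray(s,p); return c+d*(z-c[2])/d[2]
def tri(s1,p1,s2,p2):
    A=[];b=[]
    for s,p in((s1,p1),(s2,p2)):
        c,d=ray(s,p); M=np.eye(3)-np.outer(d,d); A.append(M); b.append(M@c)
    x=np.linalg.solve(A[0]+A[1],b[0]+b[1]); return x,[np.linalg.norm(M@x-q) for M,q in zip(A,b)]
def proj(s,X):
    return cv2.projectPoints(np.array(X,float).reshape(-1,3),cv2.Rodrigues(s['R'])[0],s['t'],s['K'],s['dist'])[0][:,0]
E
python3 - <<'E'
from h import *
np.set_printoptions(precision=3,suppress=True)
print(ctrl.observe(), ctrl.nose_length)
for n in('scene','side'):
    s=snap(n); cv2.imwrite(f'pics/{n}0.png',s['img']); print(n,s['fov_y'],-s['R'].T@s['t'],s['R'][2])
E
```

```text
pics
{'time': 0.0, 'q': array([ 1.164,  0.468, -0.012,  1.604,  0.006,  1.071, -0.056]), 'joint_vel': array([-0.   , -0.001,  0.001,  0.001, -0.002, -0.001, -0.001]), 'joint_torque': array([ -0.001, -52.058,  -0.013, -24.375,  -0.057,   0.017,   0.   ]), 'eef_pos': array([ 0.231, -0.607,  0.231]), 'eef_rot': array([-1.474,  1.569,  2.031]), 'ft_force': array([ 0.712,  0.42 , -0.199]), 'torque': array([-0.009, -0.04 , -0.06 ]), 'gripper_width': 0.09139537041488581} 0.017
scene 44.47245035141021 [1.472 0.196 1.165] [-0.663 -0.157 -0.732]
side 48.79437833818385 [0.328 0.874 1.107] [ 0.123 -0.654 -0.746]
```

View pics/scene0.png

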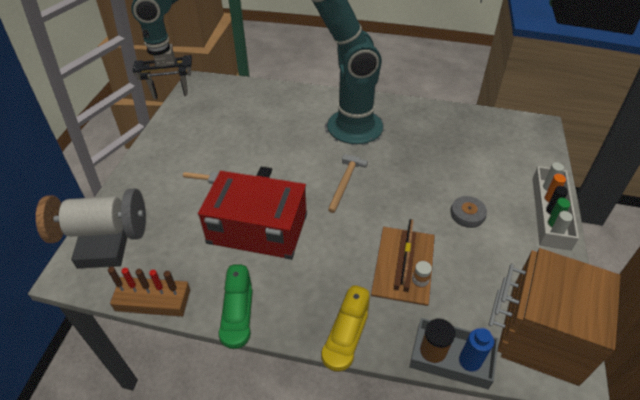

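View pics/side0.png

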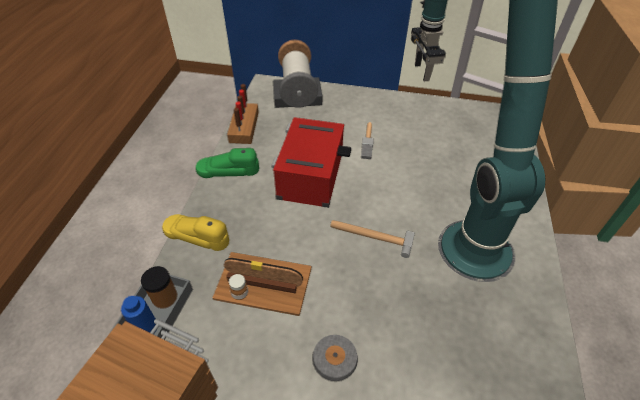

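The scene view shows the red chest at about (255,213) with its tab at (264,172), the jig at (405,265) and the yellow mark at (408,248). The side view has the tab at (345,152) and the mark at (257,265). I'll enlarge crops of both.

```bash
python3 - <<'E'
import cv2,numpy as np
a=cv2.imread('pics/scene0.png');b=cv2.imread('pics/side0.png')
def c(i,x,y,w=133,h=100): return cv2.convertScaleAbs(cv2.resize(i[y:y+h,x:x+w],(400,300),interpolation=cv2.INTER_CUBIC),alpha=1.6)
cv2.imwrite('pics/c1.png',np.vstack([np.hstack([c(a,190,160),c(b,250,110)]),np.hstack([c(a,350,215),c(b,200,230)])]))
E
python3 - <<'E'
from h import *
np.set_printoptions(precision=4,suppress=True)
S=snap('scene');D=snap('side')
print('tab',tri(S,(264,172),D,(345.5,152)))
ms=[]
for s,box in((S,(390,230,425,265)),(D,(240,250,275,280))):
    h=cv2.cvtColor(s['img'],cv2.COLOR_BGR2HSV); m=cv2.inRange(h,(22,150,90),(35,255,255)); x0,y0,x1,y1=box
    ys,xs=np.nonzero(m[y0:y1,x0:x1]); p=(xs.mean()+x0,ys.mean()+y0); print(p,len(xs),xs.min()+x0,xs.max()+x0,ys.min()+y0,ys.max()+y0); ms.append(p)
print('mark',tri(S,ms[0],D,ms[1]))
E
```

```text
tab (array([ 0.4474, -0.2112,  0.1299]), [np.float64(0.0008517652128568005), np.float64(0.0008517652128568118)])
(np.float64(407.5882352941176), np.float64(246.88235294117646)) 51 405 410 242 251
(np.float64(255.87951807228916), np.float64(265.0120481927711)) 83 251 262 261 269
mark (array([0.6182, 0.2508, 0.0966]), [np.float64(0.002468873264721605), np.float64(0.0024688732647215536)])
```

View pics/c1.png

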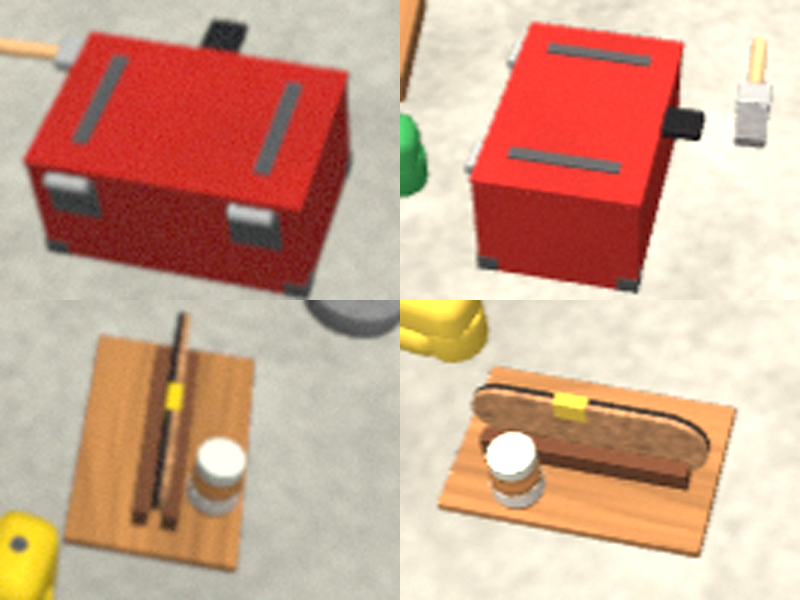

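```bash
python3 - <<'E'
from h import *
np.set_printoptions(precision=4,suppress=True)
S=snap('scene');D=snap('side')
P=[tri(S,a,D,b) for a,b in(((221.6,171),(344.3,124.3)),((306,184),(330,178.7)),((291.4,229.5),(274,170)),((199,213.2),(293.7,117.7)))]
for p in P: print(p[0],p[1][0])
p=np.array([q[0] for q in P]); print('c',p.mean(0)); d1=(p[1]+p[2]-p[0]-p[3])/2; d2=(p[2]+p[3]-p[0]-p[1])/2; print(d1,d2,[np.degrees(np.arctan2(-d1[0],d1[1])),np.degrees(np.arctan2(d2[1],d2[0]))])
for s,c in((S,((383.3,226.7),(434.1,234),(428.8,304.8),(372.3,294.8))),(D,((311.4,265.2),(299.7,314),(212.6,298.5),(232.3,252.3)))):
    q=np.array([plane(s,x,.014) for x in c]); print(q,q.mean(0)); 
    for e in((q[3]-q[0]),(q[2]-q[1])): print(np.degrees(np.arctan2(e[1],e[0])),np.linalg.norm(e))
print('mark',plane(S,(408.3,243.5),.1),plane(D,(258,262.5),.1))
E
```

```text
[ 0.474  -0.3408  0.1367] 0.002117138198510669
[ 0.475  -0.0723  0.1355] 0.0004044455118310188
[ 0.6543 -0.0709  0.137 ] 0.0020308893836962685
[ 0.6546 -0.3413  0.1379] 0.0007579394804278602
c [ 0.5645 -0.2063  0.1368]
[ 0.0003  0.2695 -0.001 ] [0.18   0.0004 0.0014] [np.float64(-0.06894701674864569), np.float64(0.1354257448019002)]
[[0.4876 0.172  0.014 ]
 [0.4838 0.3274 0.014 ]
 [0.7362 0.3296 0.014 ]
 [0.7364 0.1748 0.014 ]] [0.611 0.251 0.014]
0.6526173468231413 0.24880396316815045
0.4955467352914545 0.25233965908902856
[[0.483  0.1706 0.014 ]
 [0.4817 0.3301 0.014 ]
 [0.7287 0.3326 0.014 ]
 [0.7253 0.1732 0.014 ]] [0.6047 0.2516 0.014 ]
0.6107611814674501 0.24235645152797952
0.5750471948576746 0.2470536766281752
mark [0.6068 0.2494 0.1   ] [0.6148 0.2464 0.1   ]
```

```bash
python3 - <<'E'
from h import *
from scipy.spatial.transform import Rotation as Ro
np.set_printoptions(precision=4,suppress=True)
o=ctrl.observe();R=rot(o['eef_rot']);print(R, o['eef_pos'])
for sg in(1,-1):
    x=np.array([0,0,-1.]);y=np.array([0,sg,0.]);G=np.c_[x,y,np.cross(x,y)]
    print(sg,np.degrees(Ro.from_matrix(G@R.T).as_rotvec()))
print(np.array([.4485,-.208,.20])-o['eef_pos'])
s=snap('wrist');print(np.array(s['tool_from_camera']),s['fov_y'])
E
```

```text
[[-0.0003  0.3558 -0.9346]
 [ 0.0005 -0.9346 -0.3558]
 [-1.     -0.0005  0.0001]] [ 0.2312 -0.6073  0.2313]
1 [  0.0141  -0.0419 159.16  ]
-1 [ -0.0298  -0.01   -20.84  ]
[ 0.2173  0.3993 -0.0313]
[[-0.0002 -0.283   0.9591 -0.1538]
 [ 1.     -0.0011 -0.0001 -0.0005]
 [ 0.0011  0.9591  0.283  -0.079 ]
 [ 0.      0.      0.      1.    ]] 69.26483169270179
```

carry_out([
  [0,0,10,14,25,0,0],
  [0,0,20,27,50,0,0],
  [0,0,30,41,75,0,0],
  [0,0,40,54,100,0,0],
  [0,0,50,68,125,0,0],
  [0,0,60,81,150,0,0],
  [0,0,70,95,175,0,0],
  [0,0,80,109,200,0,0],
  [0,0,90,122,225,0,0],
  [0,0,100,136,250,0,0],
  [0,0,110,149,275,0,0],
  [0,0,120,163,300,0,0],
  [0,0,130,176,325,0,0],
  [0,0,140,190,350,0,0],
  [0,0,150,204,375,0,0],
  [0,0,159,217,399,0,0],
  [0,0,159,217,399,-20,0],
  [0,0,159,217,399,-50,0],
  [0,0,159,217,399,-50,0],
  [0,0,159,217,399,-50,0],
])

```text
time: 2.85
eef_pos: [0.4488, -0.2086, 0.1825]
eef_rot: [-0.328, 1.57, -0.331]
ft_force: [0.5, 0.1, 0.1]
gripper_width: 0.0922
```

```bash
python3 - <<'E'
from h import *
np.set_printoptions(precision=4,suppress=True)
o=ctrl.observe();print(o['eef_pos'],rot(o['eef_rot']),o['q'])
s=snap('wrist');cv2.imwrite('pics/w1.png',s['img'])
print(proj(s,[[.4485,-.207,.137],[.4745,-.207,.137],[.4295,-.207,.137]]))
E
```

```text
[ 0.4488 -0.2086  0.1825] [[ 0.001   0.0027  1.    ]
 [-0.0003  1.     -0.0027]
 [-1.     -0.0003  0.001 ]] [ 0.9535  0.3633 -0.697   1.9871  0.2976  0.8918  1.6676]
[[316.5369 229.093 ]
 [316.591  260.6388]
 [316.4932 204.5666]]
```

View pics/w1.png

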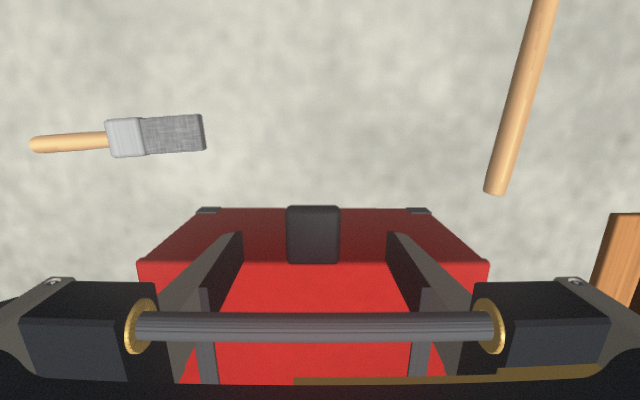

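The tab spans columns 287–340 and rows 206–264, within about 2 mm of where I predicted it. Next I'll lower the tool and grip it.

carry_out([
  [0,0,0,0,0,-30,0],
  [0,0,0,0,0,-53,0],
  [0,0,0,0,0,-53,0],
  [0,0,0,0,0,-53,255],
  [0,0,0,0,0,-53,255],
  [0,0,0,0,0,-53,255],
  [0,0,0,0,0,-53,255],
  [0,0,0,0,0,-53,255],
  [0,0,0,0,0,-53,255],
])

```text
time: 4.03
eef_pos: [0.4483, -0.2098, 0.1287]
eef_rot: [-1.376, 1.569, -1.38]
ft_force: [0.6, -4.2, -0.8]
gripper_width: 0.0397
```

carry_out([
  [0,0,0,1,0,21,255],
  [0,0,0,4,0,41,255],
  [0,0,0,9,0,61,255],
  [0,0,0,16,0,80,255],
  [0,0,0,25,0,99,255],
  [0,0,0,36,0,116,255],
  [0,0,0,48,0,133,255],
  [0,0,0,62,0,148,255],
  [0,0,0,78,0,161,255],
  [0,0,0,78,0,161,255],
  [0,0,0,78,0,161,255],
])

```text
time: 5.4
eef_pos: [0.5268, -0.2102, 0.2898]
eef_rot: [-0.83, 1.568, -0.834]
ft_force: [2.1, -4.4, 0.3]
gripper_width: 0.0395
```

carry_out([
  [0,0,0,0,0,0,0],
  [0,0,0,-10,0,0,0],
  [0,0,0,-40,0,0,0],
  [0,0,0,-80,0,0,0],
  [0,0,0,-110,0,10,0],
  [0,0,0,-110,0,30,0],
  [0,0,0,-110,20,60,0],
  [0,0,0,-110,43,90,0],
  [0,0,0,-110,43,110,0],
  [0,0,0,-110,43,110,0],
  [0,0,0,-110,43,110,0],
  [0,0,0,-110,43,110,0],
  [0,0,0,-110,43,110,0],
  [0,0,0,-110,43,110,0],
  [0,0,0,-110,43,110,0],
  [0,0,0,-110,43,110,0],
  [0,0,0,-110,43,110,0],
  [0,0,0,-110,43,110,0],
])

```text
time: 7.65
eef_pos: [0.4163, -0.1654, 0.3996]
eef_rot: [-0.085, 1.571, -0.088]
ft_force: [-0.1, -0.4, 1.1]
gripper_width: 0.0918
```

```bash
python3 - <<'E'
from h import *
np.set_printoptions(precision=4,suppress=True)
o=ctrl.observe();print(o['eef_pos'],o['eef_rot'])
S=snap('scene');D=snap('side');W=snap('wrist')
def c(i,x,y,w=160,h=120): return cv2.convertScaleAbs(cv2.resize(i[y:y+h,x:x+w],(400,300),interpolation=cv2.INTER_CUBIC),alpha=1.5)
cv2.imwrite('pics/c2.png',np.vstack([np.hstack([c(S['img'],180,110),c(D['img'],230,80)]),np.hstack([c(W['img'],0,0,640,400)[:, :],c(W['img'],220,200,200,150)])]))
for n,s in(('S',S),('D',D),('W',W)):
    np.savez(f'pics/{n}2.npz',**s); h=cv2.cvtColor(s['img'],cv2.COLOR_BGR2HSV); m=cv2.inRange(h,(6,170,100),(17,255,255))
    k,l,st,ce=cv2.connectedComponentsWithStats(m)
    print(n,[(st[i].tolist(),ce[i]) for i in range(1,k) if st[i,4]>15])
E
```

```text
[ 0.4163 -0.1654  0.3996] [-0.0851  1.5707 -0.0879]
S [([554, 174, 12, 12, 99], array([559.3737, 178.9697]))]
D [([314, 153, 11, 21, 160], array([318.8813, 162.75  ]))]
W [([295, 223, 13, 25, 189], array([301.3704, 235.8254])), ([316, 223, 12, 25, 158], array([321.7342, 236.2785]))]
```

View pics/c2.png

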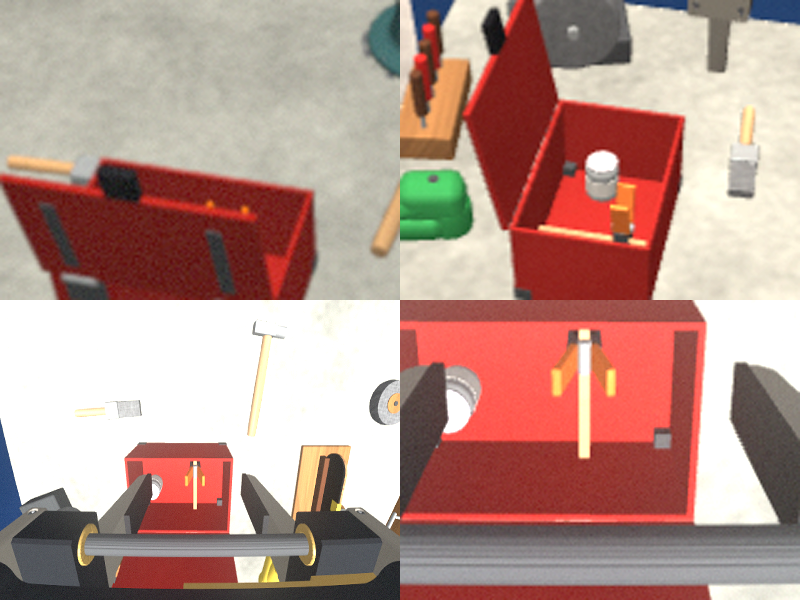

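The lid is leaning back fully open. The clamp sits astride the rail near the chest's front, with its handles at wrist pixels (301,236) and (322,236). The tin stands clear of it on the −y side.

```bash
python3 - <<'E'
from h import *
np.set_printoptions(precision=4,suppress=True)
W=dict(np.load('pics/W2.npz'));D=dict(np.load('pics/D2.npz'));S=dict(np.load('pics/S2.npz'))
h=cv2.cvtColor(W['img'],cv2.COLOR_BGR2HSV); m=cv2.inRange(h,(6,150,90),(20,255,255))
for x0,x1 in((290,309),(313,330)):
    ys,xs=np.nonzero(m[215:255,x0:x1]);ys+=215;xs+=x0
    t=ys>ys.max()-3; u=ys<ys.min()+3
    print((xs.min(),xs.max(),ys.min(),ys.max()),plane(W,(xs.mean(),ys.mean()),.105),'top',plane(W,(xs[t].mean(),ys.max()+.5),.127),'topback',plane(W,(xs[t].mean(),ys.max()-7),.127))
print('tri',tri(W,(311.5,236),D,(318.9,162.7)))
h=cv2.cvtColor(S['img'],cv2.COLOR_BGR2HSV); m=cv2.inRange(h[180:205,250:290],(6,120,60),(25,255,255)); ys,xs=np.nonzero(m)
for a,b in((0,19),(19,40)):
    k=(xs>=a)&(xs<b)
    if k.any(): p=(xs[k].mean()+250,ys[k].mean()+180); print(p,plane(S,p,.122))
print('rail end',plane(W,(220+(584-400)/2,200+(458-300)/2),.045))
print('chest near wall top', plane(W,(311,200+(523-300)/2),.13),plane(W,(311,200+(318-300)/2),.13))
E
```

```text
(np.int64(295), np.int64(307), np.int64(222), np.int64(247)) [ 0.5268 -0.1871  0.105 ] top [ 0.5391 -0.1917  0.127 ] topback [ 0.5259 -0.1915  0.127 ]
(np.int64(316), np.int64(327), np.int64(222), np.int64(247)) [ 0.527  -0.1536  0.105 ] top [ 0.5392 -0.1488  0.127 ] topback [ 0.5261 -0.1489  0.127 ]
tri (array([ 0.5292, -0.1703,  0.1028]), [np.float64(0.0002376291604830813), np.float64(0.0002376291604831448)])
(np.float64(262.73333333333335), np.float64(191.53333333333333)) [ 0.5204 -0.1941  0.122 ]
(np.float64(276.88235294117646), np.float64(194.7058823529412)) [ 0.5241 -0.1491  0.122 ]
rail end [ 0.6473 -0.1707  0.045 ]
chest near wall top [ 0.6593 -0.1719  0.13  ] [ 0.4729 -0.1705  0.13  ]
```

carry_out([
  [0,0,0,40,-2,0,0],
  [0,0,0,80,-4,0,0],
  [0,0,0,111,-4,-20,0],
  [0,0,0,111,-4,-60,0],
  [0,0,0,111,-4,-100,0],
  [0,0,0,111,-4,-140,0],
  [0,0,0,111,-4,-180,0],
  [0,0,0,111,-4,-220,0],
  [0,0,0,111,-4,-250,0],
  [0,0,0,111,-4,-275,0],
  [0,0,0,111,-4,-292,0],
  [0,0,0,111,-4,-292,0],
  [0,0,0,111,-4,-292,255],
  [0,0,0,111,-4,-292,255],
  [0,0,0,111,-4,-292,255],
  [0,0,0,111,-4,-292,255],
  [0,0,0,111,-4,-292,255],
  [0,0,0,111,-4,-292,255],
  [0,0,0,111,-4,-292,255],
  [0,0,0,111,-4,-292,255],
])

```text
time: 10.3
eef_pos: [0.5272, -0.1694, 0.1075]
eef_rot: [2.367, 1.571, 2.364]
ft_force: [-0.0, -0.2, -1.3]
gripper_width: 0.0261
```

```bash
python3 - <<'E'
from h import *
np.set_printoptions(precision=4,suppress=True)
o=ctrl.observe();print(o['eef_pos'],rot(o['eef_rot'])[:,1],o['gripper_width'],o['ft_force'])
W=snap('wrist');D=snap('side')
cv2.imwrite('pics/c3.png',np.hstack([cv2.convertScaleAbs(cv2.resize(W['img'][150:350,200:440],(480,400))),cv2.resize(D['img'][100:220,270:370],(320,400))]))
E
```

```text
[ 0.5272 -0.1694  0.1075] [0.0028 1.     0.0001] 0.026069829789338875 [-0.0357 -0.1716 -1.3363]
```

View pics/c3.png

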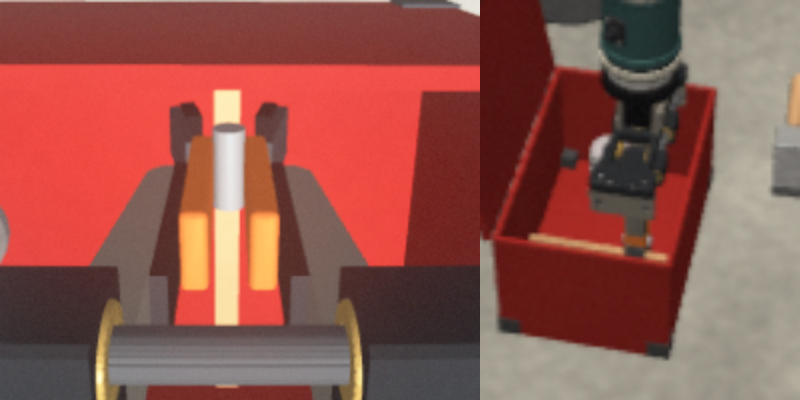

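The handles are pinched fully shut (26 mm opening) and the jaws gape clear of the rail. I'll lift and carry the clamp over the sole.

carry_out([
  [0,0,0,0,0,10,255],
  [0,0,0,0,0,30,255],
  [0,0,0,0,0,60,255],
  [0,0,0,0,0,95,255],
  [0,0,0,0,0,130,255],
  [0,0,0,0,0,165,255],
  [0,0,0,0,10,190,255],
  [0,0,0,0,40,190,255],
  [0,0,0,0,80,190,255],
  [0,0,0,5,120,190,255],
  [0,0,0,15,160,190,255],
  [0,0,0,25,200,190,255],
  [0,0,0,35,240,190,255],
  [0,0,0,45,280,190,255],
  [0,0,0,56,320,190,255],
  [0,0,0,66,360,190,255],
  [0,0,0,76,395,190,255],
  [0,0,0,86,418,190,255],
  [0,0,0,86,418,190,255],
  [0,0,0,86,418,190,255],
])

```text
time: 12.9
eef_pos: [0.6132, 0.2476, 0.2983]
eef_rot: [-0.804, 1.57, -0.807]
ft_force: [0.3, -0.1, -0.7]
gripper_width: 0.0266
```

```bash
python3 - <<'E'
from h import *
np.set_printoptions(precision=4,suppress=True)
o=ctrl.observe();print(o['eef_pos'],rot(o['eef_rot'])[:,1],o['gripper_width'],o['ft_force'])
W=snap('wrist');D=snap('side');S=snap('scene')
np.savez('pics/W4.npz',**W);np.savez('pics/D4.npz',**D);np.savez('pics/S4.npz',**S)
cv2.imwrite('pics/c4.png',np.hstack([cv2.resize(W['img'][120:370,200:450],(500,500)),np.vstack([cv2.resize(D['img'][190:310,190:310],(250,250)),cv2.resize(S['img'][180:300,350:470],(250,250))])]))
E
```

```text
[0.6132 0.2476 0.2983] [ 0.0034  1.     -0.0006] 0.02662824692911198 [ 0.2943 -0.1462 -0.7116]
```

View pics/c4.png

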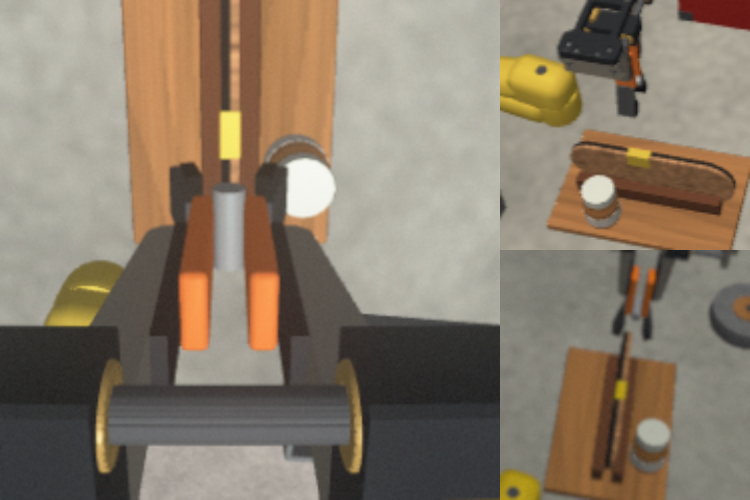

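The clamp is held upright with its jaws gaping. In the wrist view the yellow mark is at crop (230,135), nearly in line with the jaws. The jar is on the +y side, below finger height.

```bash
python3 - <<'E'
from h import *
np.set_printoptions(precision=4,suppress=True)
L=lambda n:dict(np.load(f'pics/{n}4.npz'))
def yc(s,b):
    x0,y0,x1,y1=b;h=cv2.cvtColor(s['img'][y0:y1,x0:x1],cv2.COLOR_BGR2HSV);m=cv2.inRange(h,(22,110,80),(36,255,255));ys,xs=np.nonzero(m);ys=ys+y0;xs=xs+x0
    print(len(xs),xs.min(),xs.max(),ys.min(),ys.max()); return xs,ys
W=L('W');D=L('D');S=L('S')
x,y=yc(W,(300,165,330,205)); 
print('W',plane(W,(x.mean(),y.min()-.5),.1),plane(W,(x.mean(),y.max()+.5),.1)); pw=(x.mean(),(y.min()+y.max())/2)
print(plane(W,pw,.1))
x,y=yc(D,(240,250,275,280)); print('D',x.mean(),plane(D,(x.mean(),y.min()+3),.1))
x,y=yc(S,(395,235,425,262)); print('S',x.mean(),plane(S,(x.mean(),y.mean()),.1),plane(S,(x.mean(),y.min()),.1),plane(S,(x.mean(),y.max()+1),.1))
# edge direction: sole dark/light seam not needed; clamp jaw & pin
o=ctrl.observe()['eef_pos']
print('pred pin px',proj(W,[[o[0],o[1],o[2]-.038]]),'jaw tips px D',proj(D,[[o[0],o[1],o[2]-.083]]),'S',proj(S,[[o[0],o[1],o[2]-.083]]))
E
```

```text
239 310 319 175 199
W [0.602  0.2474 0.1   ] [0.6342 0.2473 0.1   ]
[0.6179 0.2473 0.1   ]
82 251 262 261 269
D 255.9390243902439 [0.6189 0.2522 0.1   ]
51 405 410 242 251
S 407.3921568627451 [0.6181 0.2481 0.1   ] [0.6021 0.2465 0.1   ] [0.6367 0.2499 0.1   ]
pred pin px [[314.0102 233.9477]] jaw tips px D [[254.0607 237.2303]] S [[412.8948 217.738 ]]
```

carry_out([
  [0,0,0,5,0,-20,255],
  [0,0,0,5,0,-45,255],
  [0,0,0,5,0,-70,255],
  [0,0,0,5,0,-90,255],
  [0,0,0,5,0,-105,255],
  [0,0,0,5,0,-118,255],
  [0,0,0,5,0,-130,255],
  [0,0,0,5,0,-140,255],
  [0,0,0,5,0,-144,255],
  [0,0,0,5,0,-144,255],
  [0,0,0,5,0,-144,255],
  [0,0,0,5,0,-144,255],
])

```text
time: 14.55
eef_pos: [0.6185, 0.2487, 0.1541]
eef_rot: [0.342, 1.57, 0.339]
ft_force: [0.5, -0.1, -0.7]
gripper_width: 0.0266
```

```bash
python3 - <<'E'
from h import *
W=snap('wrist');D=snap('side');S=snap('scene');o=ctrl.observe();print(o['eef_pos'],o['ft_force'],o['gripper_width'])
cv2.imwrite('pics/c5.png',np.hstack([cv2.resize(W['img'][120:370,200:450],(400,400)),cv2.resize(D['img'][190:310,190:310],(400,400))]))
E
```

```text
[0.61838259 0.24852032 0.15385406] [-0.28284647 -0.6673621  -0.84860299] 0.0263620664413684
```

View pics/c5.png

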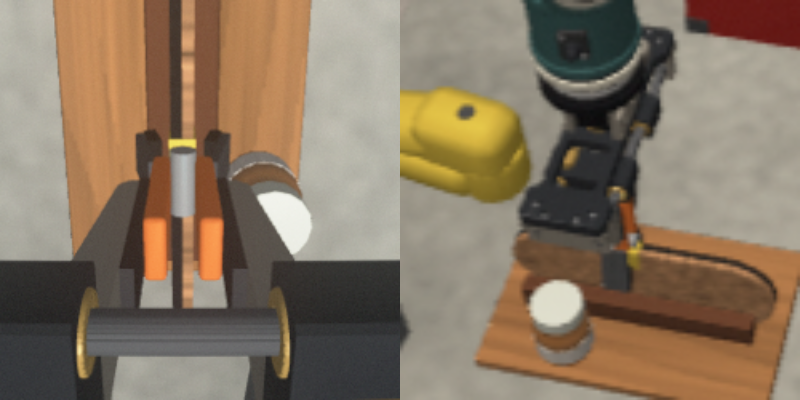

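The sole is between the jaws and there is no contact load. I'll release gradually, then withdraw upward.

carry_out([
  [0,0,0,0,0,0,175],
  [0,0,0,0,0,0,160],
  [0,0,0,0,0,0,145],
  [0,0,0,0,0,0,130],
  [0,0,0,0,0,0,110],
  [0,0,0,0,0,0,80],
  [0,0,0,0,0,0,40],
  [0,0,0,0,0,0,0],
  [0,0,0,0,0,0,0],
  [0,0,0,0,0,0,0],
  [0,0,0,0,0,15,0],
  [0,0,0,0,0,40,0],
  [0,0,0,0,0,80,0],
  [0,0,0,0,0,120,0],
  [0,0,0,0,0,150,0],
  [0,0,0,-50,0,170,0],
  [0,0,0,-100,0,170,0],
  [0,0,0,-100,0,170,0],
  [0,0,0,-100,0,170,0],
])

```text
time: 17.08
eef_pos: [0.5192, 0.2482, 0.3246]
eef_rot: [0.006, 1.569, 0.002]
ft_force: [1.1, 0.0, 0.4]
gripper_width: 0.0919
```

```bash
python3 - <<'E'
from h import *
np.set_printoptions(precision=4,suppress=True)
W=snap('wrist');D=snap('side');S=snap('scene');o=ctrl.observe();print(o['time'],o['eef_pos'],o['ft_force'],o['gripper_width'])
cv2.imwrite('pics/c6.png',np.vstack([np.hstack([cv2.resize(W['img'][150:300,220:420],(400,300)),cv2.resize(D['img'][190:310,190:350],(400,300))]),np.hstack([cv2.resize(S['img'][180:300,340:500],(400,300)),cv2.resize(D['img'][70:220,220:420],(400,300))])]))
for n,s in(('W',W),('D',D)):
    h=cv2.cvtColor(s['img'],cv2.COLOR_BGR2HSV); m=cv2.inRange(h,(6,170,90),(15,255,255))
    k,l,st,ce=cv2.connectedComponentsWithStats(m); print(n,[(st[i].tolist(),ce[i]) for i in range(1,k) if st[i,4]>25])
M=np.array([.618,.2475,.1])
for n,s in(('W',W),('D',D),('S',S)): print(n,'pin if tips 25 below / handle tops:',proj(s,[M+[0,0,.02],M+[0,-.023,.077],M+[0,.023,.077]]))
E
```

```text
17.225 [0.5194 0.2482 0.3235] [-0.7405  0.2752  0.4444] 0.0917329214279135
W [([294, 247, 16, 35, 216], array([301.3704, 267.0509])), ([329, 265, 7, 17, 82], array([331.8659, 273.5122]))]
D [([246, 241, 15, 24, 215], array([254.3767, 253.0512]))]
W pin if tips 25 below / handle tops: [[314.0324 252.8624]
 [294.4657 274.9859]
 [333.5833 274.8001]]
D pin if tips 25 below / handle tops: [[256.0315 258.4528]
 [256.3829 238.9539]
 [251.2063 253.1431]]
S pin if tips 25 below / handle tops: [[408.1408 242.0086]
 [402.2387 227.1507]
 [419.6697 229.9758]]
```

View pics/c6.png

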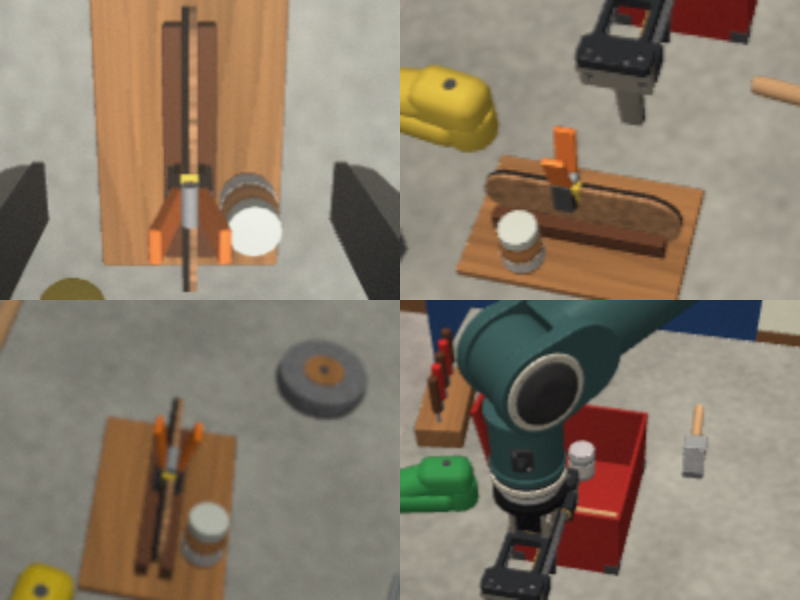

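The clamp is upright on the mark, with its handle tops within 1–2 px of the prediction. The arm hides the lid, so I'll back off and check it.

carry_out([
  [0,0,0,-40,10,20,0],
  [0,0,0,-80,30,40,0],
  [0,0,0,-110,60,60,0],
  [0,0,0,-130,90,70,0],
  [0,0,0,-130,110,70,0],
  [0,0,0,-130,110,70,0],
  [0,0,0,-130,110,70,0],
  [0,0,0,-130,110,70,0],
])

```text
time: 18.23
eef_pos: [0.3889, 0.3576, 0.3933]
eef_rot: [-2.265, 1.57, -2.27]
ft_force: [-0.1, 1.2, -0.5]
gripper_width: 0.0919
```

```bash
python3 - <<'E'
from h import *
D=snap('side');S=snap('scene');o=ctrl.observe();print(o['time'],o['eef_pos'],o['ft_force'])
cv2.imwrite('pics/c7.png',np.hstack([cv2.resize(S['img'][100:300,170:490],(480,300)),cv2.resize(D['img'][70:310,190:430],(300,300))]))
E
```

```text
18.325 [0.38871317 0.35780094 0.39350181] [ 0.11046134  0.34562246 -0.00197444]
```

View pics/c7.png

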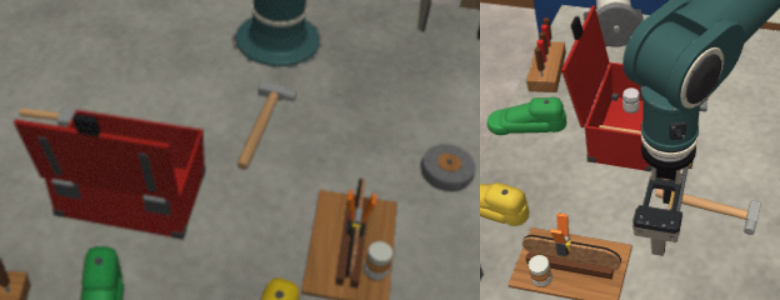

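The lid is still fully open, the clamp is on the mark, and the jar, tin, wheel and brush have not moved. The arm is clear, so I'm handing in.

```bash
python3 -c "
from cell import ctrl
print(ctrl.sign_off())"
```

```text
the job is handed in; nothing more can be done
None
```

I handed the job in at about 18 s of the 58 s allowed: the clamp is on the sole and the lid stands open. The hand-in gives no verdict.

**What I did:** I gripped the lid's tab and lifted it to about 0.9 rad, then let go, and the springs took it fully open. I pinched the clamp (26 mm opening), lifted it off the rail and lowered it over the sole. I aimed for the measured mark at (0.618, 0.248) m, with the jaw tips about 28 mm below the top edge. Then I released it slowly and backed the arm away.

**Last checks:**
- **Clamp:** it stands upright on the mark, with its handle tops within about 3 px of where I predicted. The jaw depth after release and the bite force were only judged from the pictures.
- **Lid:** it was still leaning back fully open in the last pictures, seen by eye without measuring the angle.
- **Bystanders:** the tin, jar, wheel and brush looked untouched.
- **Arm:** it was clear of everything, and the wrist force reading was near zero.

No check failed or disagreed. The first two-camera estimates of the mark differed by up to 11 mm along the edge. The closer look agreed to about 1 mm along the edge and 5 mm across, and I used its value.

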